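Set out a plating station

ROBOT

A 6-joint arm with a two-finger parallel gripper is mounted at the origin on the work surface. World frame = base frame: x ahead of the robot, y to its left, z up, the work surface at z = 0. Lengths are in m, angles in rad, forces in N, time in s.
With the tool pointing down it reaches from about 0.425 to 0.95 m from the base axis. Payload 3.5 kg.
Tool frame: the origin (TCP) lies at the very end of the fingers, on their centre line; the grasp point (between the pads) lies 19 mm behind it; z points along the fingers, y is the line along which they close (so a half turn about z gives the same grasp; the last joint's range is limited). The gripper opens to 85 mm and grips with 20 to 120 N. Pads are 22 mm wide; open, the fingers measure 114 mm over their backs; the gripper's body (76 mm by 85 mm) begins 54 mm behind the grasp point. The pads swing forward as they close: fully open they stand 13 mm farther back than shut.
Start: joints at [1.022, 0.286, 1.577, -0, 1.279, -0.15], TCP at [0.262, 0.622, 0.231] pointing down, gripper open.
Joint ranges: [-2.77, 2.77], [-0.9, 2.22], [0.21, 2.48], [-1.53, 4.67], [0.24, 2.81], [-2.84, 2.84]. Speed limits (rad/s): [2.79, 2.79, 3.14, 3.14, 3.14, 3.14].

INTERFACE

Orientations are given as a unit quaternion [x, y, z, w].
In Python, from plant import ctrl, optics, sign_off gives the robot as it stands.
- The arm moves only by the shell command python3 -m creep 'ROWS' [FORCE]. ROWS is JSON, a list of rows, each an object of numbers: "x", "y", "z": the shift along the tool's x, y, z in mm; "rx", "ry", "rz": the turn, a rotation vector about the tool's x, y, z in degrees; "grip": the opening, from 0 (shut) to 1 (fully open). In form: [{"x": .., "y": .., "z": .., "rx": .., "ry": .., "rz": .., "grip": ..}, ...]. A call has exactly 10 rows; each row shifts and turns the commanded pose from where the row before left it, along the tool's axes as they then stand; what a row does not reach is not made up. A row lasts 1/12 s, in which the tool goes at most 41.7 mm and 7.16 degrees, less where a joint would pass 70% of its speed; a pose out of reach is approached as far as the arm can. A call with a gripper value outside its range is refused whole. The fingers move at their own pace and stop on an object; FORCE is the grip in N (left out, the last holds). Time passes only in rows, so rows that do not move let the fingers close, or fill a call up. It gives the time, the measured TCP pose, the force, the opening and the grip force at its end, in the units of the state.
- ctrl.get_state(): the state, without advancing time (a new reading comes with each control period).
- optics.read_camera(name): name is "scene" or "top" or "wrist"; returns a dict with "color" (384x512x3 uint8, blue, green, red), "K" (3x3 intrinsics, pixels), "R" (3x3) and "t" (3): a world point X has camera coordinates R X + t. Camera axes: x right, y down, z forward; pixel columns grow to the right and rows downward; lengths in m; the calibration is good to about 2 mm. A picture is of the moment at which its call begins. There is no depth.
- sign_off(): hands the job in; it is judged then, once.
The state is a dict: "time": time; "qpos": joint angles; "dq": joint speeds; "joint_efforts": joint torques, N m; "eef_pos": TCP position; "tcp_rot": TCP orientation; "contact_force": force on the tool from outside, world axes, zero at the start; "wrist_torque": the same for the moment, N m; "opening": opening from 0.0 (shut) to 1.0 (fully open); "finger_force": force on a finger pad.
Only numpy, scipy, OpenCV 4.12 (cv2) and the standard library are available. Lean on these libraries where they do the work, as an engineer would, in place of code of your own. Each camera call takes 0.05 s, during which the arm holds its last target. There are 200 camera calls.

TASK

Set the bench out for plating: put the large culture dish centred on the turntable and the small culture dish centred on top of it; stand the bottle midway between the burner and the tube rack; and stand the squat jar on the bench directly to the left of the turntable (the robot's left, level with it in depth), leaving about 4 cm clear between them. Everything ends upright and let go of, and the timer and the rubber stopper stay where they are.

Things in the scene. Friction and masses are not known exactly. Their poses are not given: they have to be found in the camera images.
- turntable: Plating turntable, does not turn, fixed to the bench: grey round foot 96 mm across with a flat aluminium disc 90 mm across on it; disc top 30 mm above the bench. Origin: centre of its underside, at bench height. x points straight ahead of the robot (deeper into the bench), y to the robot's left, z up, always. The jar belongs on its +y side; with 40 mm clear between the 96 mm foot and the 50 mm lid of the jar, the centres are 113 mm apart.
- bench_pad: Pale blue-grey rectangular bench pad, 100 x 400 mm and 2 mm thick, fixed flat on the bench. Origin: centre of its underside; y runs along its long side, z up; it lies up to 0.22 rad askew. The burner and the tube rack stand on it, one towards each end, each 140 mm from its centre on its long middle line (either may be at either end), so the centre of the pad is the point midway between them.
- burner: Gas burner, unlit, fixed: round green foot 84 mm across with an upright metal tube, 150 mm high. Origin: centre of its underside, on the pad.
- tube_rack: Wire rack of eight capped test tubes, fixed: 66 mm along its x, 106 mm along its y, 125 mm high. Origin: centre of its underside, on the pad; z up.
- dish_large: Larger of the two closed round culture dishes, clear with pale agar: 60 mm across, 15 mm high, about 35 g. Starts on the bench. Origin: centre of its underside, z up through the lid. Take it by its rim.
- dish_small: Smaller closed round culture dish, clear with pale agar: 35 mm across, 11 mm high, about 14 g. Starts on the bench. Origin: centre of its underside, z up.
- bottle: Reagent bottle with narrow neck, amber with a paper label: body 44 mm across up to 58 mm height, shoulder to 70 mm, then a white cap 29 mm across; 88 mm high in all, about 130 g. Starts upright on the bench. Origin: centre of its underside, z up.
- jar: Squat white screw-lid jar: body 48 mm across, lid 50 mm across from 36 mm height to the top at 50 mm; about 90 g. Starts upright on the bench. Origin: centre of its underside, z up.
- timer: Flat square bench timer, white with a grey window and three keys, 62 x 62 x 18 mm, loose on the bench; leave alone. Origin: centre of its underside.
- stopper: Black rubber stopper, tapered, 42 mm across below and 52 mm at the top, 32 mm high, loose on the bench; leave alone. Origin: centre of its underside.
Things that resemble listed ones, but are neither listed nor needed, are in the scene too. There is more than one size of the turntable; the one meant has the size given above.

How it is judged:
At the end, for the whole second after the job is handed in: Large dish on the disc within 10 mm of centre; small dish on it within 8 mm of centre; bottle on the pad within 15 mm of midway between burner and rack; jar on the bench left of the turntable, 25 to 55 mm clear, level with it within 15 mm; all upright, released, at rest (horizontal distance between dish_large and turntable below 0.01 m and z of dish_large in the frame of turntable between 0.026 and 0.034 m and horizontal distance between dish_small and dish_large below 0.008 m and z of dish_small in the frame of dish_large between 0.011 and 0.019 m and horizontal distance between bottle and bench_pad below 0.015 m and z of bottle in the frame of bench_pad between -0.002 and 0.006 m and x of jar in the frame of turntable between -0.015 and 0.015 m and y of jar in the frame of turntable between 0.098 and 0.128 m and height (world z) of jar between -0.004 and 0.004 m and angle between each of dish_large, dish_small, bottle, jar's own z axis and vertical below 0.1 rad and linear speed of each of dish_large, dish_small, bottle, jar below 0.02 m/s and angular speed of each of dish_large, dish_small, bottle, jar below 0.2 rad/s); the robot touches nothing.
It fails at once if the timer was pushed more than 15 mm (distance of timer from where it was at the start of the episode above 0.015 m).
It fails at once if the stopper was pushed more than 15 mm (distance of stopper from where it was at the start of the episode above 0.015 m).
It also fails if it takes over 118 s, if anything falls off the work surface, if the arm or the gripper's body presses on something with over 40 N, if the wrist force passes 120 N, or if a joint passes its speed limit or range.

## Working session

There is one attempt and no reset: what is moved stays moved. The work goes in short steps, Python scripts to look and compute and a shell command to move; the robot and the scene stay as the last step left them, time stands still between calls to the robot, and variables do not carry over. Pictures are saved under pics/ and viewed, at most 14 in all, crops included, and the job is handed in when it is done.

```bash
ls; mkdir -p pics; python3 - <<'E'
from plant import ctrl,optics
import cv2,numpy as np
s=ctrl.get_state();print({k:np.round(v,3).tolist() for k,v in s.items()})
for n in("top","scene"):
    c=optics.read_camera(n);cv2.imwrite(f"pics/{n}0.png",c["color"]);np.savez(f"{n}0.npz",**c);print(n,np.round(c["K"],1).tolist(),np.round(c["R"],3).tolist(),np.round(c["t"],3))
E
```

```text
pics
{'time': 0.0, 'qpos': [1.022, 0.287, 1.578, 0.0, 1.279, -0.15], 'dq': [-0.002, 0.002, -0.001, -0.0, 0.001, -0.001], 'joint_efforts': [0.002, -40.597, -29.264, -0.0, 0.006, 0.0], 'eef_pos': [0.262, 0.621, 0.23], 'tcp_rot': [0.198, 0.98, -0.001, -0.0], 'contact_force': [0.066, -0.185, -0.241], 'wrist_torque': [-0.068, 0.005, -0.005], 'finger_force': 0.0, 'opening': 0.999}
top [[401.0, 0.0, 259.4], [0.0, 401.0, 195.1], [0.0, 0.0, 1.0]] [[0.087, -0.996, 0.004], [-0.97, -0.086, -0.229], [0.228, 0.016, -0.974]] [-0.057  0.541  0.816]
scene [[346.8, 0.0, 256.3], [0.0, 346.8, 193.3], [0.0, 0.0, 1.0]] [[0.146, 0.989, -0.006], [0.637, -0.099, -0.765], [-0.757, 0.107, -0.644]] [-0.071 -0.318  1.349]
```

View pics/top0.png

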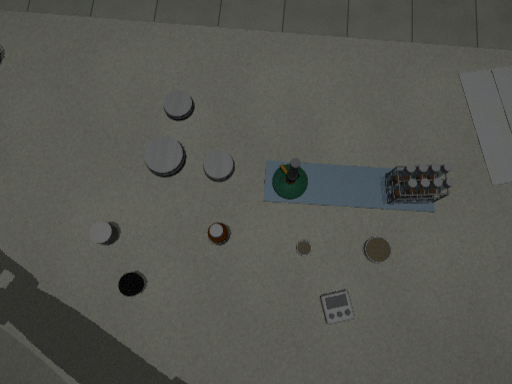

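View pics/scene0.png

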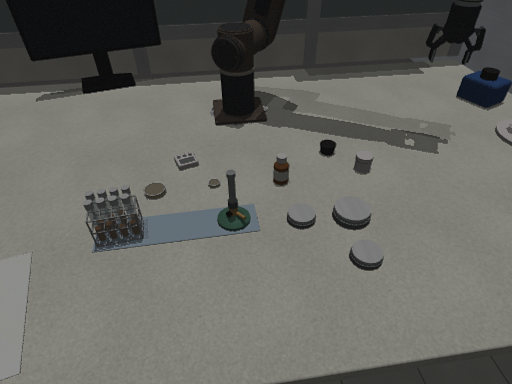

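Top view: turntable candidates at (178,105), (163,155), (218,165); pad centre ~(350,187); large dish (377,250), small dish (303,247), bottle cap (217,231), jar (101,232), stopper (131,284), timer (338,306). The scene view confirms the layout. Next: a brightened enlargement and sizes.

```bash
cat > h.py <<'E'
import numpy as np,cv2
from plant import ctrl,optics
from scipy.spatial.transform import Rotation as Ro
def px2w(c,uv,z):
    d=c["R"].T@np.linalg.inv(c["K"])@np.array([*uv,1.]);o=-c["R"].T@c["t"]
    return (o+d*(z-o[2])/d[2])
def w2px(c,X):
    p=c["K"]@(c["R"]@np.asarray(X,float)+c["t"]);return p[:2]/p[2]
E
python3 - <<'E'
from h import *
c=np.load("top0.npz");im=c["color"]
b=cv2.convertScaleAbs(im,alpha=1.7,beta=10)
cv2.imwrite("pics/top0z.png",cv2.resize(b[80:330,80:460],None,fx=2.1,fy=2.1,interpolation=cv2.INTER_CUBIC))
for n,uv,z in [("tA",(178,104),.03),("tB",(163,154),.03),("tC",(218,164),.03),("dl",(377,249),.015),("ds",(303,247),.011),("bot",(217,231),.088),("jar",(101,231),.05),("stop",(131,284),.032),("timer",(338,306),.018)]:
    print(n,np.round(px2w(c,uv,z),3),"px/mm",np.round(401/(c["R"]@px2w(c,uv,z)+c["t"])[2]/1000,3))
E
```

```text
tA [0.758 0.206 0.03 ] px/mm 0.416
tB [0.63  0.223 0.03 ] px/mm 0.429
tC [0.617 0.093 0.03 ] px/mm 0.432
dl [ 0.455 -0.282  0.015] px/mm 0.445
ds [ 0.445 -0.117  0.011] px/mm 0.443
bot [0.454 0.071 0.088] px/mm 0.48
jar [0.437 0.327 0.05 ] px/mm 0.46
stop [0.331 0.25  0.032] px/mm 0.464
timer [ 0.323 -0.2    0.018] px/mm 0.461
```

View pics/top0z.png

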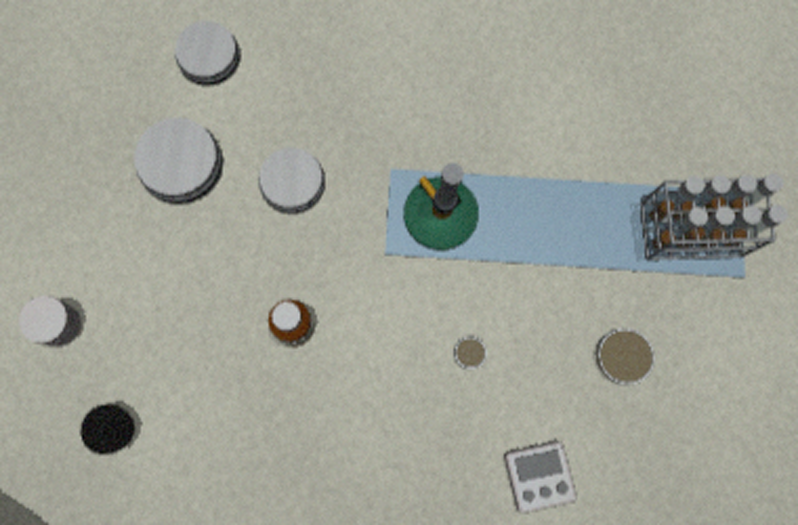

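Disc diameters come out at about 93 mm for B (163,154) and about 70 mm for A and C, so B at (0.63, 0.223) is the turntable. I'll refine the positions from the enlargement and set the tool yaw so its axes align with the world (tool x=+Y, y=+X, z=down).

```bash
python3 - <<'E'
from h import *
c=np.load("top0.npz")
f=lambda u,v:((u+.5)/2.1-.5+80,(v+.5)/2.1-.5+80)
for n,uv,z in [("turn",(177,156),.03),("dl",(625,355.5),.015),("ds",(470,352),.011),("bot",(286.5,316),.088),("jar",(44.5,320),.05),("pad c1",(391,169),.002),("pad c2",(742,277),.002),("pad c3",(386,255),.002),("burner foot",(441,213),.01)]:
    print(n,np.round(px2w(c,f(*uv),z),4))
E
python3 -m creep '[{"rz":6.7,"z":4},{"rz":6.7,"z":4},{"rz":6.7,"z":4},{"rz":6.7,"z":4},{"rz":6.7,"z":4},{"rz":6.7,"z":4},{"rz":6.7,"z":4},{"rz":6.7,"z":4},{"rz":6.7,"z":4},{"rz":6.7,"z":4}]' 40
```

```text
turn [0.63   0.2211 0.03  ]
dl [ 0.4545 -0.2833  0.015 ]
ds [ 0.4442 -0.1183  0.011 ]
bot [0.4552 0.0734 0.088 ]
jar [0.4342 0.3268 0.05  ]
pad c1 [ 0.6451 -0.0164  0.002 ]
pad c2 [ 0.5544 -0.4146  0.002 ]
pad c3 [ 0.5445 -0.0193  0.002 ]
burner foot [ 0.596  -0.0765  0.01  ]$[0]: bad value
```

```bash
python3 -m creep '[{"rz":6.7,"z":4,"grip":1},{"rz":6.7,"z":4,"grip":1},{"rz":6.7,"z":4,"grip":1},{"rz":6.7,"z":4,"grip":1},{"rz":6.7,"z":4,"grip":1},{"rz":6.7,"z":4,"grip":1},{"rz":6.7,"z":4,"grip":1},{"rz":6.7,"z":4,"grip":1},{"rz":6.7,"z":4,"grip":1},{"rz":6.7,"z":4,"grip":1}]' 40
```

```text
$[0]: bad value
```

```bash
python3 -m creep '[{"x":0,"y":0,"z":4,"rx":0,"ry":0,"rz":6.7,"grip":1},{"x":0,"y":0,"z":4,"rx":0,"ry":0,"rz":6.7,"grip":1},{"x":0,"y":0,"z":4,"rx":0,"ry":0,"rz":6.7,"grip":1},{"x":0,"y":0,"z":4,"rx":0,"ry":0,"rz":6.7,"grip":1},{"x":0,"y":0,"z":4,"rx":0,"ry":0,"rz":6.7,"grip":1},{"x":0,"y":0,"z":4,"rx":0,"ry":0,"rz":6.7,"grip":1},{"x":0,"y":0,"z":4,"rx":0,"ry":0,"rz":6.7,"grip":1},{"x":0,"y":0,"z":4,"rx":0,"ry":0,"rz":6.7,"grip":1},{"x":0,"y":0,"z":4,"rx":0,"ry":0,"rz":6.7,"grip":1},{"x":0,"y":0,"z":4,"rx":0,"ry":0,"rz":6.7,"grip":1}]' 40
```

```text
time: 0.93
eef_pos: [0.2619, 0.6216, 0.1903]
tcp_rot: [0.708, 0.706, -0.001, 0.0]
contact_force: [0.8, 0.1, 0.6]
opening: 0.998
finger_force: 0.0
```

```bash
python3 -m creep '[{"x":-29.5,"y":17,"z":4,"rx":0,"ry":0,"rz":0,"grip":1},{"x":-29.5,"y":17,"z":4,"rx":0,"ry":0,"rz":0,"grip":1},{"x":-29.5,"y":17,"z":4,"rx":0,"ry":0,"rz":0,"grip":1},{"x":-29.5,"y":17,"z":4,"rx":0,"ry":0,"rz":0,"grip":1},{"x":-29.5,"y":17,"z":4,"rx":0,"ry":0,"rz":0,"grip":1},{"x":-29.5,"y":17,"z":4,"rx":0,"ry":0,"rz":0,"grip":1},{"x":-29.5,"y":17,"z":4,"rx":0,"ry":0,"rz":0,"grip":1},{"x":-29.5,"y":17,"z":4,"rx":0,"ry":0,"rz":0,"grip":1},{"x":-29.5,"y":17,"z":4,"rx":0,"ry":0,"rz":0,"grip":1},{"x":-29.5,"y":17,"z":4,"rx":0,"ry":0,"rz":0,"grip":1}]'
python3 - <<'E'
from h import *
c=optics.read_camera("wrist");np.savez("w1.npz",**c)
im=cv2.convertScaleAbs(c["color"],alpha=1.5)
for X,col in [((.434,.327,.05),(0,0,255)),((.434,.327,0),(255,0,0))]:
    u=w2px(c,X);print(u);cv2.drawMarker(im,tuple(int(v) for v in u),col,0,15)
cv2.imwrite("pics/w1.png",im);print(np.round(c["K"],0).tolist(),-c["R"].T@c["t"],np.round(c["R"],2).tolist(),ctrl.get_state()["eef_pos"])
E
```

```text
time: 1.77
eef_pos: [0.433, 0.3258, 0.1507]
tcp_rot: [0.706, 0.708, -0.0, -0.0]
contact_force: [0.5, -0.1, -0.6]
opening: 1.006
finger_force: 0.0
[257.00442836 192.39318031]
[256.73318529 177.51032517]
[[320.0, 0.0, 255.0], [0.0, 320.0, 193.0], [0.0, 0.0, 1.0]] [0.43246469 0.39775537 0.29283753] [[1.0, 0.0, -0.0], [0.0, -0.96, 0.28], [0.0, -0.28, -0.96]] [0.43543379 0.32143331 0.14978287]
```

View pics/w1.png

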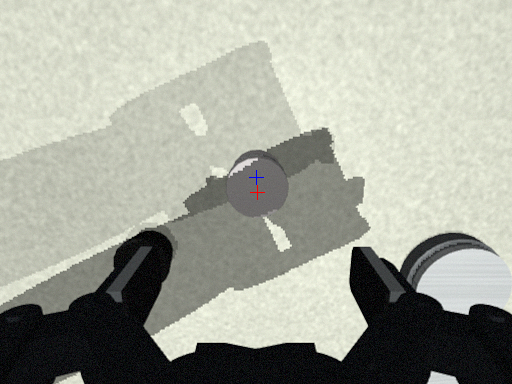

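Jar lid centre at (257.5,187), lid top clear; stopper just behind the left finger at (145,250), turntable at right edge.

```bash
python3 - <<'E'
from h import *
c=np.load("w1.npz");s=ctrl.get_state()
print(px2w(c,(257.5,186.5),.05),px2w(c,(146,250),.032),px2w(c,(228,186.5),.05),px2w(c,(288,186.5),.05),s["eef_pos"],s["time"])
E
python3 -m creep '[{"x":2,"y":0,"z":13,"rx":0,"ry":0,"rz":0,"grip":1},{"x":2,"y":0,"z":13,"rx":0,"ry":0,"rz":0,"grip":1},{"x":1,"y":0,"z":13,"rx":0,"ry":0,"rz":0,"grip":1},{"x":0,"y":0,"z":13,"rx":0,"ry":0,"rz":0,"grip":1},{"x":0,"y":0,"z":13,"rx":0,"ry":0,"rz":0,"grip":1},{"x":0,"y":0,"z":13,"rx":0,"ry":0,"rz":0,"grip":1},{"x":0,"y":0,"z":13,"rx":0,"ry":0,"rz":0,"grip":1},{"x":0,"y":0,"z":13,"rx":0,"ry":0,"rz":0,"grip":1},{"x":0,"y":0,"z":13,"rx":0,"ry":0,"rz":0,"grip":1},{"x":0,"y":0,"z":13,"rx":0,"ry":0,"rz":0,"grip":1}]'
```

```text
[0.43436914 0.33182422 0.05      ] [0.33488412 0.26772701 0.032     ] [0.41118877 0.33176169 0.05      ] [0.45833418 0.33188886 0.05      ] [0.43543379 0.32143331 0.14978287] 1.8167
time: 2.65
eef_pos: [0.4326, 0.3327, 0.0199]
tcp_rot: [0.706, 0.708, -0.0, -0.0]
contact_force: [1.2, 0.7, 0.6]
opening: 1.0
finger_force: 0.0
```

```bash
python3 -m creep '[{"x":-1,"y":0,"z":3,"rx":0,"ry":0,"rz":0,"grip":1},{"x":0,"y":0,"z":0,"rx":0,"ry":0,"rz":0,"grip":0.4},{"x":0,"y":0,"z":0,"rx":0,"ry":0,"rz":0,"grip":0.4},{"x":0,"y":0,"z":0,"rx":0,"ry":0,"rz":0,"grip":0.4},{"x":0,"y":0,"z":0,"rx":0,"ry":0,"rz":0,"grip":0.4},{"x":0,"y":0,"z":0,"rx":0,"ry":0,"rz":0,"grip":0.4},{"x":0,"y":0,"z":0,"rx":0,"ry":0,"rz":0,"grip":0.4},{"x":0,"y":0,"z":0,"rx":0,"ry":0,"rz":0,"grip":0.4},{"x":0,"y":0,"z":0,"rx":0,"ry":0,"rz":0,"grip":0.4},{"x":0,"y":0,"z":0,"rx":0,"ry":0,"rz":0,"grip":0.4}]' 40
```

```text
time: 3.48
eef_pos: [0.4338, 0.3319, 0.0195]
tcp_rot: [0.706, 0.708, 0.001, 0.0]
contact_force: [0.7, 0.6, 5.4]
opening: 0.567
finger_force: 41.7
```

```bash
python3 -m creep '[{"x":0,"y":0,"z":-15,"rx":0,"ry":0,"rz":0,"grip":0.4},{"x":0,"y":0,"z":-25,"rx":0,"ry":0,"rz":0,"grip":0.4},{"x":0,"y":10,"z":-20,"rx":0,"ry":0,"rz":0,"grip":0.4},{"x":0,"y":25,"z":0,"rx":0,"ry":0,"rz":0,"grip":0.4},{"x":0,"y":30,"z":0,"rx":0,"ry":0,"rz":0,"grip":0.4},{"x":1,"y":32,"z":0,"rx":0,"ry":0,"rz":0,"grip":0.4},{"x":1,"y":33,"z":0,"rx":0,"ry":0,"rz":0,"grip":0.4},{"x":1,"y":32,"z":0,"rx":0,"ry":0,"rz":0,"grip":0.4},{"x":0,"y":25,"z":0,"rx":0,"ry":0,"rz":0,"grip":0.4},{"x":0,"y":10,"z":0,"rx":0,"ry":0,"rz":0,"grip":0.4}]'
python3 - <<'E'
from h import *
c=optics.read_camera("wrist");np.savez("w2.npz",**c);s=ctrl.get_state()
print(s["eef_pos"],s["opening"],"turn px",w2px(c,(.63,.221,.03)),"jar top",w2px(c,(.63,.334,.05+.058)))
cv2.imwrite("pics/w2.png",cv2.convertScaleAbs(c["color"],alpha=1.5))
E
```

```text
time: 4.32
eef_pos: [0.6323, 0.3342, 0.0773]
tcp_rot: [0.707, 0.707, 0.0, 0.0]
contact_force: [-0.1, 0.2, 0.2]
opening: 0.569
finger_force: 41.6
[0.63249086 0.33405896 0.07734597] 0.5694744623641416 turn px [252.41958499 363.10849193] jar top [250.4856712  288.12661244]
```

View pics/w2.png

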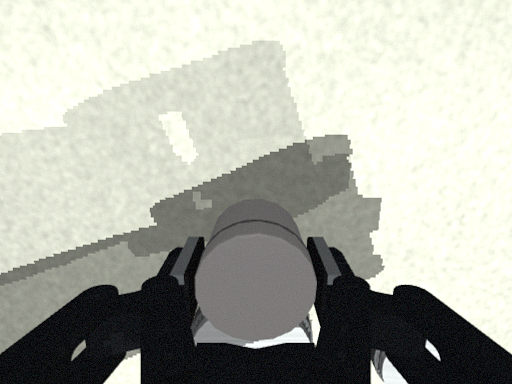

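Jar is held upright, lid centre at (255,283). I'll lower it and release.

```bash
python3 -m creep '[{"x":0,"y":-1,"z":15,"rx":0,"ry":0,"rz":0,"grip":0.4},{"x":0,"y":-1,"z":17,"rx":0,"ry":0,"rz":0,"grip":0.4},{"x":0,"y":0,"z":12,"rx":0,"ry":0,"rz":0,"grip":0.4},{"x":0,"y":0,"z":7,"rx":0,"ry":0,"rz":0,"grip":0.4},{"x":0,"y":0,"z":3,"rx":0,"ry":0,"rz":0,"grip":0.4},{"x":0,"y":0,"z":2,"rx":0,"ry":0,"rz":0,"grip":0.4},{"x":0,"y":0,"z":1,"rx":0,"ry":0,"rz":0,"grip":0.4},{"x":0,"y":0,"z":0,"rx":0,"ry":0,"rz":0,"grip":0.4},{"x":0,"y":0,"z":0,"rx":0,"ry":0,"rz":0,"grip":0.4},{"x":0,"y":0,"z":0,"rx":0,"ry":0,"rz":0,"grip":0.4}]'
```

```text
time: 5.2
eef_pos: [0.6284, 0.3352, 0.0224]
tcp_rot: [0.706, 0.708, 0.001, 0.0]
contact_force: [-0.3, 0.3, -0.9]
opening: 0.571
finger_force: 41.6
```

```bash
python3 -m creep '[{"x":0,"y":0,"z":1,"rx":0,"ry":0,"rz":0,"grip":0.4},{"x":0,"y":0,"z":1,"rx":0,"ry":0,"rz":0,"grip":0.4},{"x":0,"y":0,"z":0,"rx":0,"ry":0,"rz":0,"grip":0.7},{"x":0,"y":0,"z":0,"rx":0,"ry":0,"rz":0,"grip":1},{"x":0,"y":0,"z":0,"rx":0,"ry":0,"rz":0,"grip":1},{"x":0,"y":0,"z":0,"rx":0,"ry":0,"rz":0,"grip":1},{"x":0,"y":0,"z":0,"rx":0,"ry":0,"rz":0,"grip":1},{"x":0,"y":0,"z":-10,"rx":0,"ry":0,"rz":0,"grip":1},{"x":0,"y":0,"z":-25,"rx":0,"ry":0,"rz":0,"grip":1},{"x":0,"y":0,"z":-35,"rx":0,"ry":0,"rz":0,"grip":1}]'
```

```text
time: 6.03
eef_pos: [0.6252, 0.334, 0.0863]
tcp_rot: [0.706, 0.708, -0.004, -0.002]
contact_force: [-0.4, -0.5, -0.2]
opening: 1.001
finger_force: 0.0
```

```bash
python3 -m creep '[{"x":-10,"y":-7,"z":-20,"rx":0,"ry":0,"rz":0,"grip":1},{"x":-28,"y":-19,"z":-20,"rx":0,"ry":0,"rz":0,"grip":1},{"x":-28,"y":-19,"z":-5,"rx":0,"ry":0,"rz":0,"grip":1},{"x":-28,"y":-19,"z":0,"rx":0,"ry":0,"rz":0,"grip":1},{"x":-28,"y":-19,"z":0,"rx":0,"ry":0,"rz":0,"grip":1},{"x":-28,"y":-19,"z":0,"rx":0,"ry":0,"rz":0,"grip":1},{"x":-28,"y":-19,"z":0,"rx":0,"ry":0,"rz":0,"grip":1},{"x":-28,"y":-19,"z":0,"rx":0,"ry":0,"rz":0,"grip":1},{"x":-28,"y":-18,"z":0,"rx":0,"ry":0,"rz":0,"grip":1},{"x":-28,"y":-14,"z":0,"rx":0,"ry":0,"rz":0,"grip":1}]'
python3 - <<'E'
from h import *
c=optics.read_camera("wrist");np.savez("w3.npz",**c);s=ctrl.get_state()
im=cv2.convertScaleAbs(c["color"],alpha=1.5)
u=w2px(c,(.455,.0734,.088));print(s["eef_pos"],u);cv2.drawMarker(im,tuple(int(v) for v in u),(0,0,255),0,15)
cv2.imwrite("pics/w3.png",im)
E
```

```text
time: 6.87
eef_pos: [0.4552, 0.0716, 0.135]
tcp_rot: [0.706, 0.708, 0.0, 0.0]
contact_force: [1.0, -0.8, 0.5]
opening: 1.001
finger_force: 0.0
[0.45335926 0.06839228 0.13440194] [255.51410658 215.34353006]
```

View pics/w3.png

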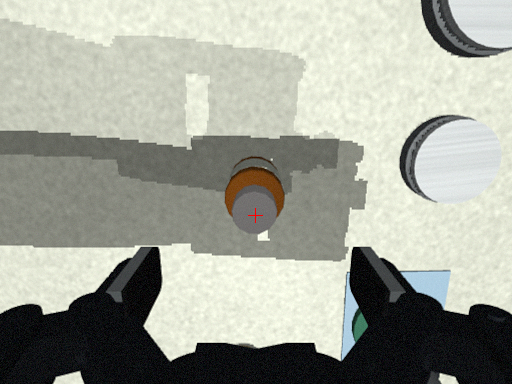

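Bottle cap at (254,211), within 4 px of prediction → (0.454, 0.076). I'll descend and grip.

```bash
python3 -m creep '[{"x":2,"y":0,"z":8,"rx":0,"ry":0,"rz":0,"grip":1},{"x":2,"y":0,"z":15,"rx":0,"ry":0,"rz":0,"grip":1},{"x":1,"y":0,"z":15,"rx":0,"ry":0,"rz":0,"grip":1},{"x":0,"y":0,"z":15,"rx":0,"ry":0,"rz":0,"grip":1},{"x":0,"y":0,"z":15,"rx":0,"ry":0,"rz":0,"grip":1},{"x":0,"y":0,"z":15,"rx":0,"ry":0,"rz":0,"grip":1},{"x":0,"y":0,"z":15,"rx":0,"ry":0,"rz":0,"grip":1},{"x":0,"y":0,"z":8,"rx":0,"ry":0,"rz":0,"grip":1},{"x":0,"y":0,"z":0,"rx":0,"ry":0,"rz":0,"grip":1},{"x":0,"y":0,"z":0,"rx":0,"ry":0,"rz":0,"grip":0.5}]'
python3 -m creep '[{"x":0,"y":0,"z":0,"rx":0,"ry":0,"rz":0,"grip":0.35},{"x":0,"y":0,"z":0,"rx":0,"ry":0,"rz":0,"grip":0.35},{"x":0,"y":0,"z":0,"rx":0,"ry":0,"rz":0,"grip":0.35},{"x":0,"y":0,"z":0,"rx":0,"ry":0,"rz":0,"grip":0.35},{"x":0,"y":0,"z":0,"rx":0,"ry":0,"rz":0,"grip":0.35},{"x":0,"y":0,"z":0,"rx":0,"ry":0,"rz":0,"grip":0.35},{"x":0,"y":0,"z":0,"rx":0,"ry":0,"rz":0,"grip":0.35},{"x":0,"y":0,"z":0,"rx":0,"ry":0,"rz":0,"grip":0.35},{"x":0,"y":0,"z":0,"rx":0,"ry":0,"rz":0,"grip":0.35},{"x":0,"y":0,"z":0,"rx":0,"ry":0,"rz":0,"grip":0.35}]'
```

```text
time: 7.75
eef_pos: [0.4566, 0.078, 0.0283]
tcp_rot: [0.706, 0.708, -0.0, -0.0]
contact_force: [-0.4, -0.8, -0.3]
opening: 0.885
finger_force: 0.0
time: 8.58
eef_pos: [0.4577, 0.0775, 0.0296]
tcp_rot: [0.706, 0.708, 0.001, 0.001]
contact_force: [-0.5, 0.5, 6.3]
opening: 0.506
finger_force: 41.3
```

```bash
python3 -m creep '[{"x":0,"y":0,"z":-10,"rx":0,"ry":0,"rz":0,"grip":0.35},{"x":0,"y":0,"z":-25,"rx":0,"ry":0,"rz":0,"grip":0.35},{"x":0,"y":0,"z":-35,"rx":0,"ry":0,"rz":0,"grip":0.35},{"x":-5,"y":0,"z":-35,"rx":0,"ry":0,"rz":0,"grip":0.35},{"x":-15,"y":5,"z":-35,"rx":0,"ry":0,"rz":0,"grip":0.35},{"x":-25,"y":10,"z":-20,"rx":0,"ry":0,"rz":0,"grip":0.35},{"x":-30,"y":10,"z":-10,"rx":0,"ry":0,"rz":0,"grip":0.35},{"x":-35,"y":15,"z":0,"rx":0,"ry":0,"rz":0,"grip":0.35},{"x":-35,"y":20,"z":0,"rx":0,"ry":0,"rz":0,"grip":0.35},{"x":-35,"y":20,"z":0,"rx":0,"ry":0,"rz":0,"grip":0.35}]'
python3 -m creep '[{"x":-35,"y":20,"z":0,"rx":0,"ry":0,"rz":0,"grip":0.35},{"x":-35,"y":20,"z":0,"rx":0,"ry":0,"rz":0,"grip":0.35},{"x":-26,"y":17,"z":0,"rx":0,"ry":0,"rz":0,"grip":0.35},{"x":-12,"y":6,"z":5,"rx":0,"ry":0,"rz":0,"grip":0.35},{"x":-4,"y":2,"z":10,"rx":0,"ry":0,"rz":0,"grip":0.35},{"x":0,"y":0,"z":20,"rx":0,"ry":0,"rz":0,"grip":0.35},{"x":0,"y":0,"z":30,"rx":0,"ry":0,"rz":0,"grip":0.35},{"x":0,"y":0,"z":30,"rx":0,"ry":0,"rz":0,"grip":0.35},{"x":0,"y":0,"z":20,"rx":0,"ry":0,"rz":0,"grip":0.35},{"x":0,"y":0,"z":10,"rx":0,"ry":0,"rz":0,"grip":0.35}]'
python3 - <<'E'
from h import *
c=optics.read_camera("top");s=ctrl.get_state();print(s["eef_pos"],s["opening"])
im=cv2.convertScaleAbs(c["color"],alpha=1.6)
for X in [(.5998,-.2155,.002),(.63,.334,.05)]:
    u=w2px(c,X);print(u);cv2.drawMarker(im,tuple(int(v) for v in u),(0,0,255),0,8)
cv2.imwrite("pics/t3.png",cv2.resize(im[60:330,80:460],None,fx=2,fy=2,interpolation=cv2.INTER_CUBIC))
E
```

```text
time: 9.42
eef_pos: [0.537, -0.1037, 0.1989]
tcp_rot: [0.706, 0.708, 0.0, 0.0]
contact_force: [0.8, 0.4, -1.7]
opening: 0.495
finger_force: 41.0
time: 10.25
eef_pos: [0.5988, -0.2115, 0.0684]
tcp_rot: [0.706, 0.708, -0.001, -0.004]
contact_force: [-0.3, 0.6, -1.1]
opening: 0.501
finger_force: 41.0
[ 0.59866463 -0.2114801   0.06778087] 0.5029450719009506
[348.28213874 185.52732854]
[113.01122561 146.99086018]
```

View pics/t3.png

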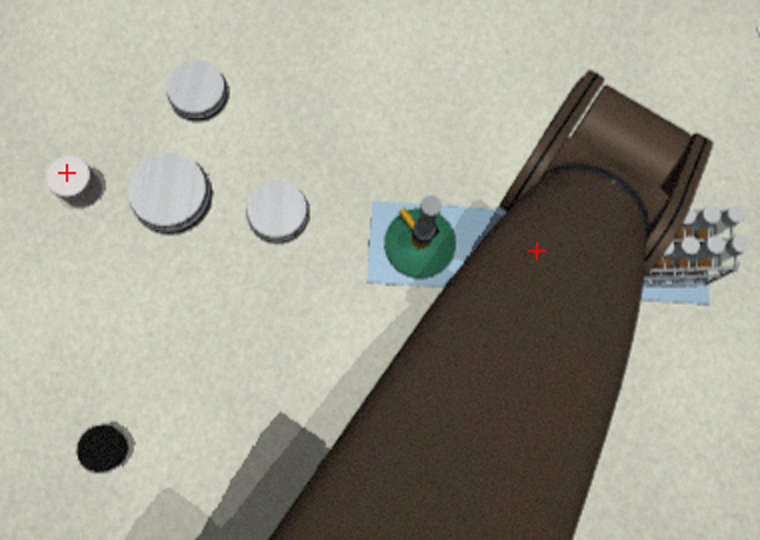

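Jar lid appears at zoomed (69,176), about 3 mm from the marker: well placed. The arm hides the bottle. Lowering it.

```bash
python3 -m creep '[{"x":-3,"y":1,"z":10,"rx":0,"ry":0,"rz":0,"grip":0.35},{"x":0,"y":0,"z":12,"rx":0,"ry":0,"rz":0,"grip":0.35},{"x":0,"y":0,"z":8,"rx":0,"ry":0,"rz":0,"grip":0.35},{"x":0,"y":0,"z":4,"rx":0,"ry":0,"rz":0,"grip":0.35},{"x":0,"y":0,"z":2,"rx":0,"ry":0,"rz":0,"grip":0.35},{"x":0,"y":0,"z":1,"rx":0,"ry":0,"rz":0,"grip":0.35},{"x":0,"y":0,"z":0,"rx":0,"ry":0,"rz":0,"grip":0.35},{"x":0,"y":0,"z":0,"rx":0,"ry":0,"rz":0,"grip":0.35},{"x":0,"y":0,"z":0,"rx":0,"ry":0,"rz":0,"grip":0.35},{"x":0,"y":0,"z":0,"rx":0,"ry":0,"rz":0,"grip":0.35}]'
```

```text
time: 11.13
eef_pos: [0.6036, -0.2172, 0.0369]
tcp_rot: [0.706, 0.708, 0.0, 0.0]
contact_force: [-0.3, -0.3, -1.1]
opening: 0.498
finger_force: 41.0
```

```bash
python3 -m creep '[{"x":0,"y":0,"z":1,"rx":0,"ry":0,"rz":0,"grip":0.35},{"x":0,"y":0,"z":1,"rx":0,"ry":0,"rz":0,"grip":0.35},{"x":0,"y":0,"z":1,"rx":0,"ry":0,"rz":0,"grip":0.35},{"x":0,"y":0,"z":1,"rx":0,"ry":0,"rz":0,"grip":0.35},{"x":0,"y":0,"z":0,"rx":0,"ry":0,"rz":0,"grip":0.35},{"x":0,"y":0,"z":0,"rx":0,"ry":0,"rz":0,"grip":0.35},{"x":0,"y":0,"z":0,"rx":0,"ry":0,"rz":0,"grip":0.35},{"x":0,"y":0,"z":0,"rx":0,"ry":0,"rz":0,"grip":0.35},{"x":0,"y":0,"z":0,"rx":0,"ry":0,"rz":0,"grip":0.35},{"x":0,"y":0,"z":0,"rx":0,"ry":0,"rz":0,"grip":0.35}]'
```

```text
time: 11.97
eef_pos: [0.6033, -0.2171, 0.0324]
tcp_rot: [0.706, 0.708, 0.0, 0.0]
contact_force: [-0.2, -0.6, -2.5]
opening: 0.502
finger_force: 41.0
```

```bash
python3 -m creep '[{"x":0,"y":0,"z":1,"rx":0,"ry":0,"rz":0,"grip":0.35},{"x":0,"y":0,"z":1,"rx":0,"ry":0,"rz":0,"grip":0.35},{"x":0,"y":0,"z":0,"rx":0,"ry":0,"rz":0,"grip":0.35},{"x":0,"y":0,"z":0,"rx":0,"ry":0,"rz":0,"grip":0.35},{"x":0,"y":0,"z":0,"rx":0,"ry":0,"rz":0,"grip":0.35},{"x":0,"y":0,"z":0,"rx":0,"ry":0,"rz":0,"grip":0.35},{"x":0,"y":0,"z":0,"rx":0,"ry":0,"rz":0,"grip":0.35},{"x":0,"y":0,"z":0,"rx":0,"ry":0,"rz":0,"grip":0.35},{"x":0,"y":0,"z":0,"rx":0,"ry":0,"rz":0,"grip":0.35},{"x":0,"y":0,"z":0,"rx":0,"ry":0,"rz":0,"grip":0.35}]'
```

```text
time: 12.8
eef_pos: [0.6035, -0.2172, 0.0317]
tcp_rot: [0.706, 0.708, -0.0, 0.0]
contact_force: [-3.1, 0.9, 4.9]
opening: 0.5
finger_force: 41.6
```

```bash
python3 -m creep '[{"x":0,"y":0,"z":0,"rx":0,"ry":0,"rz":0,"grip":0.6},{"x":0,"y":0,"z":0,"rx":0,"ry":0,"rz":0,"grip":0.8},{"x":0,"y":0,"z":0,"rx":0,"ry":0,"rz":0,"grip":1},{"x":0,"y":0,"z":0,"rx":0,"ry":0,"rz":0,"grip":1},{"x":0,"y":0,"z":0,"rx":0,"ry":0,"rz":0,"grip":1},{"x":0,"y":0,"z":-10,"rx":0,"ry":0,"rz":0,"grip":1},{"x":0,"y":0,"z":-25,"rx":0,"ry":0,"rz":0,"grip":1},{"x":0,"y":0,"z":-35,"rx":0,"ry":0,"rz":0,"grip":1},{"x":0,"y":0,"z":-35,"rx":0,"ry":0,"rz":0,"grip":1},{"x":0,"y":0,"z":-35,"rx":0,"ry":0,"rz":0,"grip":1}]'
python3 -m creep '[{"x":-3,"y":-6,"z":0,"rx":0,"ry":0,"rz":0,"grip":1},{"x":-7,"y":-16,"z":0,"rx":0,"ry":0,"rz":0,"grip":1},{"x":-7,"y":-16,"z":0,"rx":0,"ry":0,"rz":0,"grip":1},{"x":-7,"y":-16,"z":0,"rx":0,"ry":0,"rz":0,"grip":1},{"x":-7,"y":-16,"z":5,"rx":0,"ry":0,"rz":0,"grip":1},{"x":-7,"y":-16,"z":10,"rx":0,"ry":0,"rz":0,"grip":1},{"x":-7,"y":-16,"z":15,"rx":0,"ry":0,"rz":0,"grip":1},{"x":-7,"y":-16,"z":20,"rx":0,"ry":0,"rz":0,"grip":1},{"x":-7,"y":-16,"z":20,"rx":0,"ry":0,"rz":0,"grip":1},{"x":-7,"y":-15,"z":10,"rx":0,"ry":0,"rz":0,"grip":1}]'
python3 - <<'E'
from h import *
c=optics.read_camera("wrist");np.savez("w4.npz",**c);s=ctrl.get_state()
im=cv2.convertScaleAbs(c["color"],alpha=1.5)
u=w2px(c,(.4545,-.2833,.015));print(s["eef_pos"],u);cv2.drawMarker(im,tuple(int(v) for v in u),(0,0,255),0,15)
cv2.imwrite("pics/w4.png",im)
E
```

```text
time: 13.63
eef_pos: [0.603, -0.2169, 0.1723]
tcp_rot: [0.706, 0.708, -0.0, -0.0]
contact_force: [0.4, -0.2, -0.4]
opening: 0.998
finger_force: 0.0
time: 14.47
eef_pos: [0.4526, -0.2828, 0.0885]
tcp_rot: [0.706, 0.708, -0.0, -0.001]
contact_force: [0.1, -0.0, 0.5]
opening: 1.002
finger_force: 0.0
[ 0.44978026 -0.28285919  0.08661468] [258.71100208 205.57550582]
```

View pics/w4.png

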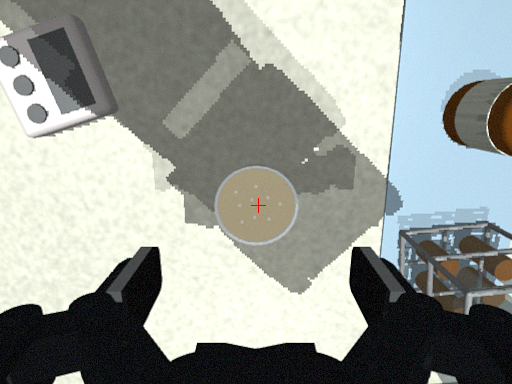

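Dish matches the marker at (258,205); the bottle stands on the pad. I'll descend with a partly closed gripper.

```bash
python3 -m creep '[{"x":0,"y":2,"z":8,"rx":0,"ry":0,"rz":0,"grip":0.85},{"x":0,"y":1,"z":15,"rx":0,"ry":0,"rz":0,"grip":0.85},{"x":0,"y":0,"z":18,"rx":0,"ry":0,"rz":0,"grip":0.85},{"x":0,"y":0,"z":15,"rx":0,"ry":0,"rz":0,"grip":0.85},{"x":0,"y":0,"z":10,"rx":0,"ry":0,"rz":0,"grip":0.85},{"x":0,"y":0,"z":6,"rx":0,"ry":0,"rz":0,"grip":0.85},{"x":0,"y":0,"z":4,"rx":0,"ry":0,"rz":0,"grip":0.85},{"x":0,"y":0,"z":3,"rx":0,"ry":0,"rz":0,"grip":0.85},{"x":0,"y":0,"z":0,"rx":0,"ry":0,"rz":0,"grip":0.85},{"x":0,"y":0,"z":0,"rx":0,"ry":0,"rz":0,"grip":0.85}]'
```

```text
time: 15.35
eef_pos: [0.458, -0.2838, 0.0119]
tcp_rot: [0.706, 0.708, 0.0, 0.001]
contact_force: [0.4, -0.1, 0.4]
opening: 0.85
finger_force: 0.0
```

```bash
python3 -m creep '[{"x":0,"y":-1,"z":2,"rx":0,"ry":0,"rz":0,"grip":0.85},{"x":0,"y":-1,"z":2,"rx":0,"ry":0,"rz":0,"grip":0.85},{"x":0,"y":0,"z":2,"rx":0,"ry":0,"rz":0,"grip":0.85},{"x":0,"y":0,"z":2,"rx":0,"ry":0,"rz":0,"grip":0.85},{"x":0,"y":0,"z":1,"rx":0,"ry":0,"rz":0,"grip":0.85},{"x":0,"y":0,"z":1,"rx":0,"ry":0,"rz":0,"grip":0.85},{"x":0,"y":0,"z":0,"rx":0,"ry":0,"rz":0,"grip":0.85},{"x":0,"y":0,"z":0,"rx":0,"ry":0,"rz":0,"grip":0.85},{"x":0,"y":0,"z":0,"rx":0,"ry":0,"rz":0,"grip":0.85},{"x":0,"y":0,"z":0,"rx":0,"ry":0,"rz":0,"grip":0.85}]'
python3 -m creep '[{"x":0,"y":0,"z":0,"rx":0,"ry":0,"rz":0,"grip":0.65},{"x":0,"y":0,"z":0,"rx":0,"ry":0,"rz":0,"grip":0.6},{"x":0,"y":0,"z":0,"rx":0,"ry":0,"rz":0,"grip":0.55},{"x":0,"y":0,"z":0,"rx":0,"ry":0,"rz":0,"grip":0.55},{"x":0,"y":0,"z":0,"rx":0,"ry":0,"rz":0,"grip":0.55},{"x":0,"y":0,"z":0,"rx":0,"ry":0,"rz":0,"grip":0.55},{"x":0,"y":0,"z":0,"rx":0,"ry":0,"rz":0,"grip":0.55},{"x":0,"y":0,"z":0,"rx":0,"ry":0,"rz":0,"grip":0.55},{"x":0,"y":0,"z":0,"rx":0,"ry":0,"rz":0,"grip":0.55},{"x":0,"y":0,"z":0,"rx":0,"ry":0,"rz":0,"grip":0.55}]' 25
```

```text
time: 16.18
eef_pos: [0.4555, -0.2835, 0.0014]
tcp_rot: [0.706, 0.708, 0.0, 0.0]
contact_force: [0.7, 0.0, 0.6]
opening: 0.849
finger_force: 0.0
time: 17.02
eef_pos: [0.4558, -0.2837, 0.0017]
tcp_rot: [0.706, 0.708, 0.0, 0.0]
contact_force: [0.6, -0.1, 5.5]
opening: 0.692
finger_force: 27.2
```

```bash
python3 -m creep '[{"x":0,"y":0,"z":-5,"rx":0,"ry":0,"rz":0,"grip":0.55},{"x":0,"y":0,"z":-15,"rx":0,"ry":0,"rz":0,"grip":0.55},{"x":0,"y":0,"z":-25,"rx":0,"ry":0,"rz":0,"grip":0.55},{"x":2,"y":0,"z":-35,"rx":0,"ry":0,"rz":0,"grip":0.55},{"x":10,"y":0,"z":-35,"rx":0,"ry":0,"rz":0,"grip":0.55},{"x":20,"y":0,"z":-30,"rx":0,"ry":0,"rz":0,"grip":0.55},{"x":28,"y":5,"z":-25,"rx":0,"ry":0,"rz":0,"grip":0.55},{"x":35,"y":8,"z":-10,"rx":0,"ry":0,"rz":0,"grip":0.55},{"x":35,"y":12,"z":0,"rx":0,"ry":0,"rz":0,"grip":0.55},{"x":35,"y":12,"z":0,"rx":0,"ry":0,"rz":0,"grip":0.55}]'
python3 -m creep '[{"x":35,"y":12,"z":0,"rx":0,"ry":0,"rz":0,"grip":0.55},{"x":38,"y":15,"z":0,"rx":0,"ry":0,"rz":0,"grip":0.55},{"x":38,"y":15,"z":0,"rx":0,"ry":0,"rz":0,"grip":0.55},{"x":38,"y":15,"z":0,"rx":0,"ry":0,"rz":0,"grip":0.55},{"x":38,"y":15,"z":0,"rx":0,"ry":0,"rz":0,"grip":0.55},{"x":38,"y":15,"z":0,"rx":0,"ry":0,"rz":0,"grip":0.55},{"x":38,"y":15,"z":0,"rx":0,"ry":0,"rz":0,"grip":0.55},{"x":38,"y":15,"z":10,"rx":0,"ry":0,"rz":0,"grip":0.55},{"x":28,"y":15,"z":20,"rx":0,"ry":0,"rz":0,"grip":0.55},{"x":10,"y":5,"z":20,"rx":0,"ry":0,"rz":0,"grip":0.55}]'
python3 - <<'E'
from h import *
c=optics.read_camera("wrist");np.savez("w5.npz",**c);s=ctrl.get_state();p=s["eef_pos"]
im=cv2.convertScaleAbs(c["color"],alpha=1.3)
u=w2px(c,(.63,.221,.03));print(p,u,w2px(c,p));cv2.drawMarker(im,tuple(int(v) for v in u),(0,0,255),0,15)
cv2.imwrite("pics/w5.png",im)
E
```

```text
time: 17.85
eef_pos: [0.492, -0.117, 0.1822]
tcp_rot: [0.707, 0.708, 0.0, 0.001]
contact_force: [0.7, 0.5, -0.5]
opening: 0.688
finger_force: 27.0
time: 18.68
eef_pos: [0.629, 0.2248, 0.131]
tcp_rot: [0.705, 0.709, 0.001, 0.0]
contact_force: [-1.4, -0.2, -0.0]
opening: 0.684
finger_force: 27.0
[0.62574793 0.22409067 0.12474193] [256.71657567 198.53057586] [249.67607154 247.91368918]
```

View pics/w5.png

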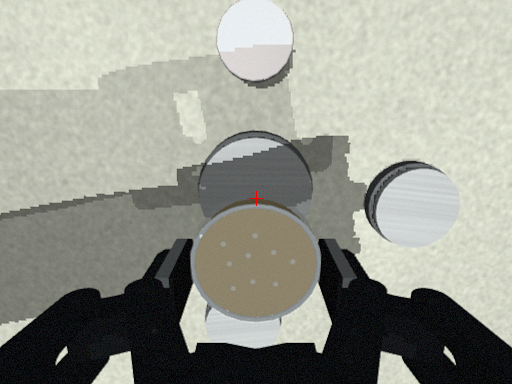

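Disc visible as x 199–312, top edge y≈137; the dish in hand is centred at (256,262). I'll fit both with projected circles.

```bash
python3 - <<'E'
from h import *
zs=[]
for i in range(6):
    optics.read_camera("top");zs.append(ctrl.get_state()["eef_pos"])
zs=np.array(zs);print(zs.mean(0),zs.std(0))
c=np.load("w5.npz");a=np.linspace(0,2*np.pi,361)
def ext(x,y,z,r):
    P=np.array([w2px(c,(x+r*np.cos(t),y+r*np.sin(t),z)) for t in a]);return np.round([P[:,0].min(),P[:,0].max(),P[:,1].min(),P[:,1].max()],1)
for y in(.221,.225,.229):print(y,"disc",ext(.63,y,.03,.045),"foot",ext(.63,y,0,.048),"small far disc",ext(.758,.206,.03,.035))
z=zs.mean(0)[2]+.0135
print("dish",px2w(c,(256,262),z),px2w(c,(191,262),z),px2w(c,(321,262),z))
for y in(.22,.224,.228):print(ext(.629,y,z,.03))
E
```

```text
[0.62685874 0.22037617 0.12999255] [0.00138819 0.00089771 0.00267018]
0.221 disc [200.1 313.3 141.7 250. ] foot [202.2 310.7 133.6 238.4] small far disc [371.2 458.4 174.8 256.1]
0.225 disc [199.8 313.6 136.3 245.6] foot [202.  311.  128.8 234.4] small far disc [371.2 458.4 174.8 256.1]
0.229 disc [199.6 313.9 130.9 241.2] foot [201.8 311.2 123.9 230.4] small far disc [371.2 458.4 174.8 256.1]
dish [0.62886216 0.22628691 0.14349255] [0.59959263 0.22615221 0.14349255] [0.65816302 0.22642177 0.14349255]
[190.3 322.1 212.4 329.7]
[189.8 322.6 203.5 322.7]
[189.4 323.2 194.5 315.5]
```

```bash
python3 -m creep '[{"x":1,"y":0,"z":10,"rx":0,"ry":0,"rz":0,"grip":0.55},{"x":1,"y":0,"z":20,"rx":0,"ry":0,"rz":0,"grip":0.55},{"x":0,"y":0,"z":25,"rx":0,"ry":0,"rz":0,"grip":0.55},{"x":0,"y":0,"z":20,"rx":0,"ry":0,"rz":0,"grip":0.55},{"x":0,"y":0,"z":10,"rx":0,"ry":0,"rz":0,"grip":0.55},{"x":0,"y":0,"z":6,"rx":0,"ry":0,"rz":0,"grip":0.55},{"x":0,"y":0,"z":3,"rx":0,"ry":0,"rz":0,"grip":0.55},{"x":0,"y":0,"z":1,"rx":0,"ry":0,"rz":0,"grip":0.55},{"x":0,"y":0,"z":0,"rx":0,"ry":0,"rz":0,"grip":0.55},{"x":0,"y":0,"z":0,"rx":0,"ry":0,"rz":0,"grip":0.55}]'
python3 -m creep '[{"x":0,"y":0,"z":1,"rx":0,"ry":0,"rz":0,"grip":0.55},{"x":0,"y":0,"z":1,"rx":0,"ry":0,"rz":0,"grip":0.55},{"x":0,"y":0,"z":0,"rx":0,"ry":0,"rz":0,"grip":0.55},{"x":0,"y":0,"z":0,"rx":0,"ry":0,"rz":0,"grip":0.55},{"x":0,"y":0,"z":0,"rx":0,"ry":0,"rz":0,"grip":0.55},{"x":0,"y":0,"z":0,"rx":0,"ry":0,"rz":0,"grip":0.55},{"x":0,"y":0,"z":0,"rx":0,"ry":0,"rz":0,"grip":0.55},{"x":0,"y":0,"z":0,"rx":0,"ry":0,"rz":0,"grip":0.55},{"x":0,"y":0,"z":0,"rx":0,"ry":0,"rz":0,"grip":0.55},{"x":0,"y":0,"z":0,"rx":0,"ry":0,"rz":0,"grip":0.55}]'
```

```text
time: 19.87
eef_pos: [0.629, 0.2228, 0.0379]
tcp_rot: [0.706, 0.708, 0.001, 0.001]
contact_force: [0.4, 0.7, 0.4]
opening: 0.687
finger_force: 27.1
time: 20.7
eef_pos: [0.628, 0.2226, 0.0344]
tcp_rot: [0.706, 0.708, -0.0, 0.0]
contact_force: [-1.2, -0.9, -0.5]
opening: 0.687
finger_force: 27.1
```

```bash
python3 -m creep '[{"x":0,"y":0,"z":1,"rx":0,"ry":0,"rz":0,"grip":0.55},{"x":0,"y":0,"z":1,"rx":0,"ry":0,"rz":0,"grip":0.55},{"x":0,"y":0,"z":0.5,"rx":0,"ry":0,"rz":0,"grip":0.55},{"x":0,"y":0,"z":0,"rx":0,"ry":0,"rz":0,"grip":0.55},{"x":0,"y":0,"z":0,"rx":0,"ry":0,"rz":0,"grip":0.55},{"x":0,"y":0,"z":0,"rx":0,"ry":0,"rz":0,"grip":0.55},{"x":0,"y":0,"z":0,"rx":0,"ry":0,"rz":0,"grip":0.55},{"x":0,"y":0,"z":0,"rx":0,"ry":0,"rz":0,"grip":0.55},{"x":0,"y":0,"z":0,"rx":0,"ry":0,"rz":0,"grip":0.55},{"x":0,"y":0,"z":0,"rx":0,"ry":0,"rz":0,"grip":0.55}]'
```

```text
time: 21.53
eef_pos: [0.628, 0.2226, 0.0319]
tcp_rot: [0.706, 0.708, -0.0, -0.0]
contact_force: [0.3, 0.2, -0.9]
opening: 0.688
finger_force: 27.1
```

```bash
python3 -m creep '[{"x":0,"y":0,"z":0.7,"rx":0,"ry":0,"rz":0,"grip":0.55},{"x":0,"y":0,"z":0,"rx":0,"ry":0,"rz":0,"grip":0.55},{"x":0,"y":0,"z":0,"rx":0,"ry":0,"rz":0,"grip":0.55},{"x":0,"y":0,"z":0,"rx":0,"ry":0,"rz":0,"grip":0.7},{"x":0,"y":0,"z":0,"rx":0,"ry":0,"rz":0,"grip":0.75},{"x":0,"y":0,"z":0,"rx":0,"ry":0,"rz":0,"grip":0.85},{"x":0,"y":0,"z":0,"rx":0,"ry":0,"rz":0,"grip":1},{"x":0,"y":0,"z":0,"rx":0,"ry":0,"rz":0,"grip":1},{"x":0,"y":0,"z":-5,"rx":0,"ry":0,"rz":0,"grip":1},{"x":0,"y":0,"z":-15,"rx":0,"ry":0,"rz":0,"grip":1}]'
python3 -m creep '[{"x":0,"y":0,"z":-30,"rx":0,"ry":0,"rz":0,"grip":1},{"x":-10,"y":-5,"z":-35,"rx":0,"ry":0,"rz":0,"grip":1},{"x":-30,"y":-15,"z":-35,"rx":0,"ry":0,"rz":0,"grip":1},{"x":-36,"y":-18,"z":-35,"rx":0,"ry":0,"rz":0,"grip":1},{"x":-36,"y":-18,"z":-10,"rx":0,"ry":0,"rz":0,"grip":1},{"x":-36,"y":-18,"z":0,"rx":0,"ry":0,"rz":0,"grip":1},{"x":-36,"y":-18,"z":0,"rx":0,"ry":0,"rz":0,"grip":1},{"x":-36,"y":-18,"z":0,"rx":0,"ry":0,"rz":0,"grip":1},{"x":-36,"y":-18,"z":0,"rx":0,"ry":0,"rz":0,"grip":1},{"x":-30,"y":-18,"z":0,"rx":0,"ry":0,"rz":0,"grip":1}]'
python3 -m creep '[{"x":-30,"y":-18,"z":10,"rx":0,"ry":0,"rz":0,"grip":1},{"x":-18,"y":-13,"z":20,"rx":0,"ry":0,"rz":0,"grip":1},{"x":-7,"y":-9,"z":30,"rx":0,"ry":0,"rz":0,"grip":1},{"x":0,"y":0,"z":30,"rx":0,"ry":0,"rz":0,"grip":0.8},{"x":0,"y":0,"z":10,"rx":0,"ry":0,"rz":0,"grip":0.7},{"x":0,"y":0,"z":5,"rx":0,"ry":0,"rz":0,"grip":0.7},{"x":0,"y":0,"z":0,"rx":0,"ry":0,"rz":0,"grip":0.7},{"x":0,"y":0,"z":0,"rx":0,"ry":0,"rz":0,"grip":0.7},{"x":0,"y":0,"z":0,"rx":0,"ry":0,"rz":0,"grip":0.7},{"x":0,"y":0,"z":0,"rx":0,"ry":0,"rz":0,"grip":0.7}]'
python3 - <<'E'
from h import *
c=optics.read_camera("wrist");np.savez("w6.npz",**c);s=ctrl.get_state()
im=cv2.convertScaleAbs(c["color"],alpha=1.5)
u=w2px(c,(.4442,-.1183,.011));print(s["eef_pos"],u);cv2.drawMarker(im,tuple(int(v) for v in u),(0,0,255),0,15)
t=optics.read_camera("top");np.savez("t6.npz",**t)
z=cv2.resize(cv2.convertScaleAbs(t["color"],alpha=1.5)[70:240,60:400],(512,256),interpolation=cv2.INTER_CUBIC)
cv2.imwrite("pics/w6.png",np.vstack([im[90:384],z]))
E
```

```text
time: 22.37
eef_pos: [0.6259, 0.2222, 0.0489]
tcp_rot: [0.706, 0.708, -0.002, -0.002]
contact_force: [-0.2, -0.3, -0.2]
opening: 1.0
finger_force: 0.0
time: 23.2
eef_pos: [0.488, -0.0536, 0.1854]
tcp_rot: [0.706, 0.708, 0.0, 0.001]
contact_force: [0.8, 0.2, 0.3]
opening: 1.0
finger_force: 0.0
time: 24.03
eef_pos: [0.4503, -0.107, 0.0804]
tcp_rot: [0.706, 0.708, 0.001, 0.002]
contact_force: [-0.1, -0.5, 0.4]
opening: 0.697
finger_force: 0.0
[ 0.45005816 -0.10694971  0.08009978] [246.76913948 221.59359323]
```

View pics/w6.png

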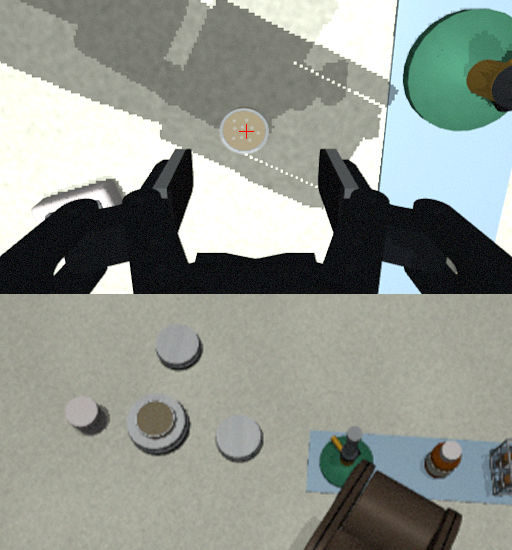

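Small dish centre at wrist (244.5,221), i.e. (0.4427, −0.118). The top inset shows the large dish on the disc, nearly concentric, with bottle and jar upright. Descending on the small dish.

```bash
python3 -m creep '[{"x":-3,"y":-2,"z":5,"rx":0,"ry":0,"rz":0,"grip":0.7},{"x":-5,"y":-3,"z":10,"rx":0,"ry":0,"rz":0,"grip":0.7},{"x":-3,"y":-2,"z":15,"rx":0,"ry":0,"rz":0,"grip":0.7},{"x":0,"y":0,"z":15,"rx":0,"ry":0,"rz":0,"grip":0.7},{"x":0,"y":0,"z":15,"rx":0,"ry":0,"rz":0,"grip":0.7},{"x":0,"y":0,"z":8,"rx":0,"ry":0,"rz":0,"grip":0.7},{"x":0,"y":0,"z":4,"rx":0,"ry":0,"rz":0,"grip":0.7},{"x":0,"y":0,"z":2,"rx":0,"ry":0,"rz":0,"grip":0.7},{"x":0,"y":0,"z":0,"rx":0,"ry":0,"rz":0,"grip":0.7},{"x":0,"y":0,"z":0,"rx":0,"ry":0,"rz":0,"grip":0.7}]'
```

```text
time: 24.97
eef_pos: [0.4424, -0.1181, 0.0051]
tcp_rot: [0.706, 0.708, 0.0, 0.0]
contact_force: [0.7, -0.0, -0.2]
opening: 0.7
finger_force: 0.0
```

```bash
python3 -m creep '[{"x":0,"y":0,"z":1.5,"rx":0,"ry":0,"rz":0,"grip":0.6},{"x":0,"y":0,"z":1,"rx":0,"ry":0,"rz":0,"grip":0.5},{"x":0,"y":0,"z":0,"rx":0,"ry":0,"rz":0,"grip":0.4},{"x":0,"y":0,"z":0,"rx":0,"ry":0,"rz":0,"grip":0.3},{"x":0,"y":0,"z":0,"rx":0,"ry":0,"rz":0,"grip":0.3},{"x":0,"y":0,"z":0,"rx":0,"ry":0,"rz":0,"grip":0.3},{"x":0,"y":0,"z":0,"rx":0,"ry":0,"rz":0,"grip":0.3},{"x":0,"y":0,"z":0,"rx":0,"ry":0,"rz":0,"grip":0.3},{"x":0,"y":0,"z":0,"rx":0,"ry":0,"rz":0,"grip":0.3},{"x":0,"y":0,"z":0,"rx":0,"ry":0,"rz":0,"grip":0.3}]' 22
```

```text
time: 25.8
eef_pos: [0.4423, -0.1179, 0.0026]
tcp_rot: [0.706, 0.708, 0.0, 0.0]
contact_force: [-1.7, 0.5, 5.0]
opening: 0.394
finger_force: 22.1
```

```bash
python3 -m creep '[{"x":0,"y":0,"z":-5,"rx":0,"ry":0,"rz":0,"grip":0.3},{"x":0,"y":0,"z":-15,"rx":0,"ry":0,"rz":0,"grip":0.3},{"x":0,"y":0,"z":-25,"rx":0,"ry":0,"rz":0,"grip":0.3},{"x":10,"y":0,"z":-30,"rx":0,"ry":0,"rz":0,"grip":0.3},{"x":20,"y":5,"z":-30,"rx":0,"ry":0,"rz":0,"grip":0.3},{"x":30,"y":10,"z":-20,"rx":0,"ry":0,"rz":0,"grip":0.3},{"x":33,"y":16,"z":0,"rx":0,"ry":0,"rz":0,"grip":0.3},{"x":33,"y":20,"z":0,"rx":0,"ry":0,"rz":0,"grip":0.3},{"x":33,"y":20,"z":0,"rx":0,"ry":0,"rz":0,"grip":0.3},{"x":33,"y":20,"z":0,"rx":0,"ry":0,"rz":0,"grip":0.3}]'
python3 -m creep '[{"x":33,"y":20,"z":0,"rx":0,"ry":0,"rz":0,"grip":0.3},{"x":33,"y":20,"z":0,"rx":0,"ry":0,"rz":0,"grip":0.3},{"x":33,"y":20,"z":0,"rx":0,"ry":0,"rz":0,"grip":0.3},{"x":27,"y":20,"z":0,"rx":0,"ry":0,"rz":0,"grip":0.3},{"x":15,"y":11,"z":5,"rx":0,"ry":0,"rz":0,"grip":0.3},{"x":8,"y":4,"z":5,"rx":0,"ry":0,"rz":0,"grip":0.3},{"x":0,"y":0,"z":0,"rx":0,"ry":0,"rz":0,"grip":0.3},{"x":0,"y":0,"z":0,"rx":0,"ry":0,"rz":0,"grip":0.3},{"x":0,"y":0,"z":0,"rx":0,"ry":0,"rz":0,"grip":0.3},{"x":0,"y":0,"z":0,"rx":0,"ry":0,"rz":0,"grip":0.3}]'
python3 - <<'E'
from h import *
c=optics.read_camera("wrist");np.savez("w7.npz",**c);P=[]
for i in range(4):
    optics.read_camera("wrist");P.append(ctrl.get_state()["eef_pos"])
p=np.mean(P,0);print(p)
im=cv2.convertScaleAbs(c["color"],alpha=1.3)
def circ(x,y,z,r,col):
    Q=np.array([w2px(c,(x+r*np.cos(t),y+r*np.sin(t),z)) for t in np.linspace(0,6.3,90)]).round().astype(int);cv2.polylines(im,[Q],True,col,1)
circ(.628,.2226,.045,.03,(0,0,255));circ(.63,.2235,.03,.045,(255,0,0));circ(p[0],p[1],p[2]-.0026+.011,.0175,(0,255,0))
cv2.imwrite("pics/w7.png",cv2.resize(im[120:360,130:390],None,fx=2.4,fy=2.4,interpolation=cv2.INTER_NEAREST))
E
```

```text
time: 26.63
eef_pos: [0.5328, 0.0762, 0.1272]
tcp_rot: [0.706, 0.708, 0.0, 0.0]
contact_force: [0.7, -0.4, -0.2]
opening: 0.395
finger_force: 22.0
time: 27.47
eef_pos: [0.6265, 0.2225, 0.1173]
tcp_rot: [0.707, 0.708, -0.0, -0.0]
contact_force: [-0.7, -0.1, -0.2]
opening: 0.39
finger_force: 22.0
[0.62698165 0.22292827 0.11763075]
```

View pics/w7.png

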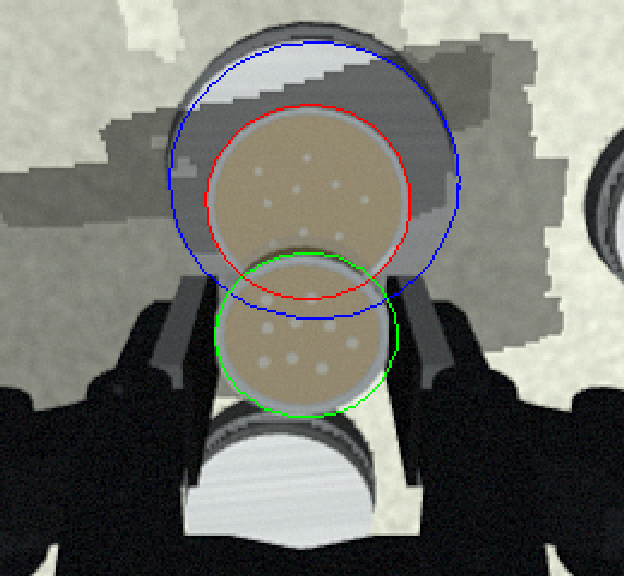

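Red (large dish) and blue (disc) circles fit within ~1–2 mm, and the small dish is held level about 1 mm left of centre. Shift +2 mm in X and lower, feeling for contact.

```bash
python3 -m creep '[{"x":0,"y":1,"z":8,"rx":0,"ry":0,"rz":0,"grip":0.3},{"x":0,"y":1,"z":15,"rx":0,"ry":0,"rz":0,"grip":0.3},{"x":0,"y":0,"z":15,"rx":0,"ry":0,"rz":0,"grip":0.3},{"x":0,"y":0,"z":10,"rx":0,"ry":0,"rz":0,"grip":0.3},{"x":0,"y":0,"z":6,"rx":0,"ry":0,"rz":0,"grip":0.3},{"x":0,"y":0,"z":3,"rx":0,"ry":0,"rz":0,"grip":0.3},{"x":0,"y":0,"z":0,"rx":0,"ry":0,"rz":0,"grip":0.3},{"x":0,"y":0,"z":0,"rx":0,"ry":0,"rz":0,"grip":0.3},{"x":0,"y":0,"z":0,"rx":0,"ry":0,"rz":0,"grip":0.3},{"x":0,"y":0,"z":0,"rx":0,"ry":0,"rz":0,"grip":0.3}]'
python3 -m creep '[{"x":0,"y":0,"z":1,"rx":0,"ry":0,"rz":0,"grip":0.3},{"x":0,"y":0,"z":1,"rx":0,"ry":0,"rz":0,"grip":0.3},{"x":0,"y":0,"z":1,"rx":0,"ry":0,"rz":0,"grip":0.3},{"x":0,"y":0,"z":1,"rx":0,"ry":0,"rz":0,"grip":0.3},{"x":0,"y":0,"z":1,"rx":0,"ry":0,"rz":0,"grip":0.3},{"x":0,"y":0,"z":1,"rx":0,"ry":0,"rz":0,"grip":0.3},{"x":0,"y":0,"z":0,"rx":0,"ry":0,"rz":0,"grip":0.3},{"x":0,"y":0,"z":0,"rx":0,"ry":0,"rz":0,"grip":0.3},{"x":0,"y":0,"z":0,"rx":0,"ry":0,"rz":0,"grip":0.3},{"x":0,"y":0,"z":0,"rx":0,"ry":0,"rz":0,"grip":0.3}]'
```

```text
time: 28.55
eef_pos: [0.6297, 0.2239, 0.0612]
tcp_rot: [0.706, 0.708, 0.001, 0.001]
contact_force: [0.3, -0.0, 0.1]
opening: 0.396
finger_force: 22.0
time: 29.38
eef_pos: [0.6291, 0.2237, 0.0542]
tcp_rot: [0.706, 0.708, 0.0, 0.0]
contact_force: [-0.6, -0.2, 0.6]
opening: 0.396
finger_force: 22.0
```

```bash
python3 -m creep '[{"x":-1,"y":0,"z":1,"rx":0,"ry":0,"rz":0,"grip":0.3},{"x":0,"y":0,"z":1,"rx":0,"ry":0,"rz":0,"grip":0.3},{"x":0,"y":0,"z":1,"rx":0,"ry":0,"rz":0,"grip":0.3},{"x":0,"y":0,"z":1,"rx":0,"ry":0,"rz":0,"grip":0.3},{"x":0,"y":0,"z":1,"rx":0,"ry":0,"rz":0,"grip":0.3},{"x":0,"y":0,"z":0,"rx":0,"ry":0,"rz":0,"grip":0.3},{"x":0,"y":0,"z":0,"rx":0,"ry":0,"rz":0,"grip":0.3},{"x":0,"y":0,"z":0,"rx":0,"ry":0,"rz":0,"grip":0.3},{"x":0,"y":0,"z":0,"rx":0,"ry":0,"rz":0,"grip":0.3},{"x":0,"y":0,"z":0,"rx":0,"ry":0,"rz":0,"grip":0.3}]'
```

```text
time: 30.22
eef_pos: [0.6291, 0.2228, 0.0492]
tcp_rot: [0.706, 0.708, 0.0, 0.0]
contact_force: [-0.2, 0.8, 0.6]
opening: 0.393
finger_force: 22.0
```

```bash
python3 -m creep '[{"x":0,"y":0,"z":1,"rx":0,"ry":0,"rz":0,"grip":0.3},{"x":0,"y":0,"z":0.5,"rx":0,"ry":0,"rz":0,"grip":0.3},{"x":0,"y":0,"z":0,"rx":0,"ry":0,"rz":0,"grip":0.3},{"x":0,"y":0,"z":0,"rx":0,"ry":0,"rz":0,"grip":0.3},{"x":0,"y":0,"z":0,"rx":0,"ry":0,"rz":0,"grip":0.3},{"x":0,"y":0,"z":0,"rx":0,"ry":0,"rz":0,"grip":0.3},{"x":0,"y":0,"z":0,"rx":0,"ry":0,"rz":0,"grip":0.3},{"x":0,"y":0,"z":0,"rx":0,"ry":0,"rz":0,"grip":0.3},{"x":0,"y":0,"z":0,"rx":0,"ry":0,"rz":0,"grip":0.3},{"x":0,"y":0,"z":0,"rx":0,"ry":0,"rz":0,"grip":0.3}]'
```

```text
time: 31.05
eef_pos: [0.6291, 0.2227, 0.0477]
tcp_rot: [0.706, 0.708, 0.0, 0.0]
contact_force: [-0.9, -0.1, 1.1]
opening: 0.396
finger_force: 22.0
```

```bash
python3 -m creep '[{"x":0,"y":0,"z":0.5,"rx":0,"ry":0,"rz":0,"grip":0.3},{"x":0,"y":0,"z":0,"rx":0,"ry":0,"rz":0,"grip":0.3},{"x":0,"y":0,"z":0,"rx":0,"ry":0,"rz":0,"grip":0.42},{"x":0,"y":0,"z":0,"rx":0,"ry":0,"rz":0,"grip":0.48},{"x":0,"y":0,"z":0,"rx":0,"ry":0,"rz":0,"grip":0.6},{"x":0,"y":0,"z":0,"rx":0,"ry":0,"rz":0,"grip":0.6},{"x":0,"y":0,"z":-2,"rx":0,"ry":0,"rz":0,"grip":0.6},{"x":0,"y":0,"z":-5,"rx":0,"ry":0,"rz":0,"grip":0.7},{"x":0,"y":0,"z":-15,"rx":0,"ry":0,"rz":0,"grip":0.8},{"x":0,"y":0,"z":-25,"rx":0,"ry":0,"rz":0,"grip":0.8}]'
python3 -m creep '[{"x":0,"y":0,"z":-30,"rx":0,"ry":0,"rz":0,"grip":0.8},{"x":0,"y":0,"z":-35,"rx":0,"ry":0,"rz":0,"grip":0.8},{"x":-10,"y":-5,"z":-35,"rx":0,"ry":0,"rz":0,"grip":0.8},{"x":-20,"y":-15,"z":-10,"rx":0,"ry":0,"rz":0,"grip":0.8},{"x":-30,"y":-20,"z":0,"rx":0,"ry":0,"rz":0,"grip":0.8},{"x":-30,"y":-20,"z":0,"rx":0,"ry":0,"rz":0,"grip":0.8},{"x":-30,"y":-20,"z":0,"rx":0,"ry":0,"rz":0,"grip":0.8},{"x":-30,"y":-20,"z":0,"rx":0,"ry":0,"rz":0,"grip":0.8},{"x":-20,"y":-15,"z":0,"rx":0,"ry":0,"rz":0,"grip":0.8},{"x":-10,"y":-5,"z":0,"rx":0,"ry":0,"rz":0,"grip":0.8}]'
python3 - <<'E'
from h import *
c=optics.read_camera("top");np.savez("t8.npz",**c)
im=cv2.resize(cv2.convertScaleAbs(c["color"],alpha=1.4),None,fx=4,fy=4,interpolation=cv2.INTER_CUBIC)
def circ(x,y,z,r,col):
    Q=np.array([(w2px(c,(x+r*np.cos(t),y+r*np.sin(t),z))+.5)*4-.5 for t in np.linspace(0,6.3,90)]).round().astype(int);cv2.polylines(im,[Q],True,col,1)
circ(.63,.221,.03,.045,(255,0,0));circ(.63,.221,.045,.03,(0,0,255));circ(.63,.221,.056,.0175,(0,255,0));circ(.63,.334,.05,.025,(0,0,255));circ(.5998,-.2155,.09,.0145,(0,0,255))
# scene inset
s=optics.read_camera("scene");si=cv2.resize(cv2.convertScaleAbs(s["color"],alpha=1.6)[130:280,60:400],(600,265),interpolation=cv2.INTER_CUBIC)
a=im[540:760,410:810];b=im[600:820,1300:1500]
cv2.imwrite("pics/f.png",np.vstack([np.hstack([a,b]),si]))
E
```

```text
time: 31.88
eef_pos: [0.627, 0.2223, 0.0924]
tcp_rot: [0.706, 0.708, -0.002, -0.002]
contact_force: [0.1, -0.3, 0.2]
opening: 0.798
finger_force: 0.0
time: 32.72
eef_pos: [0.508, 0.0406, 0.2056]
tcp_rot: [0.707, 0.707, 0.0, 0.001]
contact_force: [0.4, 1.2, 0.1]
opening: 0.804
finger_force: 0.0
```

View pics/f.png

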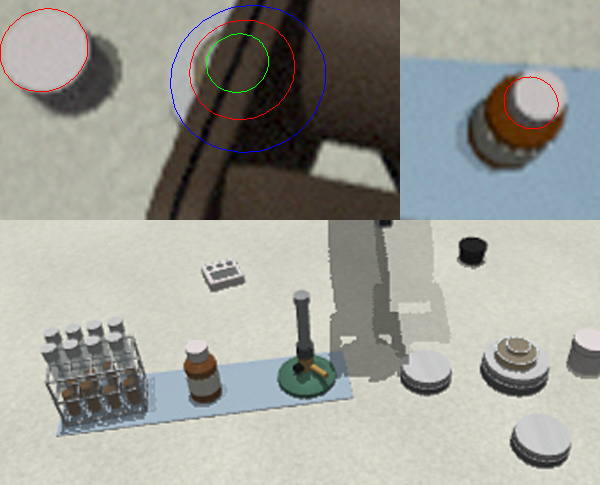

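Jar matches its ring, bottle is ~5 mm from midway, and the scene inset shows both dishes stacked on the turntable. The arm hides the stack from above, so I'll step aside for one last check.

```bash
python3 -m creep '[{"x":-10,"y":-5,"z":0,"rx":0,"ry":0,"rz":0,"grip":0.8},{"x":-20,"y":-5,"z":0,"rx":0,"ry":0,"rz":0,"grip":0.8},{"x":-30,"y":0,"z":0,"rx":0,"ry":0,"rz":0,"grip":0.8},{"x":-30,"y":0,"z":0,"rx":0,"ry":0,"rz":0,"grip":0.8},{"x":-30,"y":0,"z":0,"rx":0,"ry":0,"rz":0,"grip":0.8},{"x":-20,"y":0,"z":0,"rx":0,"ry":0,"rz":0,"grip":0.8},{"x":-10,"y":0,"z":0,"rx":0,"ry":0,"rz":0,"grip":0.8},{"x":0,"y":0,"z":0,"rx":0,"ry":0,"rz":0,"grip":0.8},{"x":0,"y":0,"z":0,"rx":0,"ry":0,"rz":0,"grip":0.8},{"x":0,"y":0,"z":0,"rx":0,"ry":0,"rz":0,"grip":0.8}]'
python3 - <<'E'
from h import *
c=optics.read_camera("top")
im=cv2.resize(cv2.convertScaleAbs(c["color"],alpha=1.4),None,fx=8,fy=8,interpolation=cv2.INTER_CUBIC)
def circ(x,y,z,r,col):
    Q=np.array([(w2px(c,(x+r*np.cos(t),y+r*np.sin(t),z))+.5)*8-.5 for t in np.linspace(0,6.3,90)]).round().astype(int);cv2.polylines(im,[Q],True,col,1)
circ(.63,.221,.03,.045,(255,0,0));circ(.63,.221,.045,.03,(0,0,255));circ(.63,.221,.056,.0175,(0,255,0))
cv2.imwrite("pics/g.png",im[1040:1440,1100:1560])
E
```

```text
time: 33.65
eef_pos: [0.5001, -0.1064, 0.204]
tcp_rot: [0.706, 0.708, 0.0, -0.0]
contact_force: [0.5, -0.2, -0.4]
opening: 0.798
finger_force: 0.0
```

View pics/g.png

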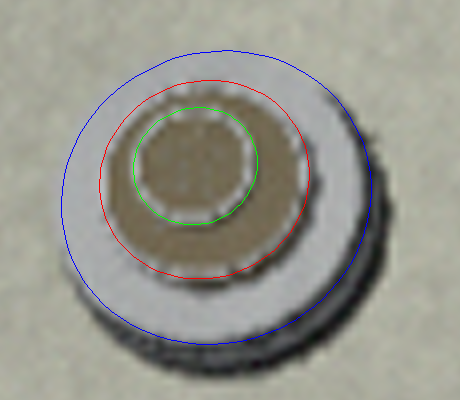

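The three rings fit the disc (216,198), large dish (205,183) and small dish (195,166) within about 2 mm. Handing in.

```bash
python3 -c "from plant import sign_off; print(sign_off())"
```

```text
the job is handed in; nothing more can be done
None
```

The job is handed in: both dishes are stacked within about 2 mm of the turntable centre, the bottle stands about 5 mm from midway between burner and rack, and the jar is about 3 mm from its spot left of the turntable; the timer and stopper were never touched, and sign-off gave no verdict.

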